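Slide the terrine onto the lower ware board

TASK

Put the long red terracotta dish away on the lower ware board, lengthwise between the buff bowl and the tumbler that stand there. Set it down gently on the front ledge of the lower board with its leading end towards the gap and let go, then take it by its near handle and slide it straight in under the upper board until its body is wholly covered (the handles may still show), touching neither neighbour. Do not disturb the other ware or anything else.

Things in the scene. Friction and masses are not known exactly. Their poses are not given: they have to be found in the camera images.
- dish: The dish to put away: narrow open terracotta-red terrine, upright on the bench, front left or front right of the robot. Origin: centre of its underside; x along its length, y across, z up; both ends alike. Body 140 mm long, 64 wide, 60 high, walls 8 mm, corners cut off; with the two end handles 196 mm long. 0.46 kg, balanced at the middle: carry it by the middle.
- handle_level (a point): Point on the dish's upright middle line, 50 mm above its underside, level with its two handles; axes as the dish's. A flat handle sticks out at each end, along the dish's +x and -x: centred 84 mm from this point, 36 mm wide (y), 12 mm thick (heights 44 to 56 mm), from the end wall (70 mm) to 98 mm out. The space under a handle is free.
- stack: Two wooden ware boards, one above the other, parted by bricks; fixed. Origin: centre of the lower board's outline, at bench height; x points away from the robot (deeper in), y left, z up. Lower board: x -150 to +150 mm, y -300 to +300, its top 50 mm above the bench. Bricks at both ends, inner faces at y = -225 and +225, x -70 to +145 mm.
- upper_front (a point): Middle of the upper board's lower front edge: 70 mm in front of the stack's origin (x -70), 152 mm above the bench, axes as the stack's. The upper board runs from here 180 mm back (to x +110), 600 mm wide, 20 mm thick (top at 172 mm). Below it the gap is 102 mm high. In front of it the lower board sticks out 80 mm as an open ledge.
- bowl: Loose buff bowl, 120 mm across the rim, 58 mm high, upright at the back of the lower board, half under the upper one; one side of the lane for the dish. Origin: centre of its underside.
- tumbler: Loose clay tumbler, 74 mm across the rim, 84 mm high, upright at the back of the lower board, half under the upper one; the other side of the lane, with its centre 222 mm from the bowl's. Which of the two is on the left changes. Origin: centre of its underside.
- top_tumbler1: Loose clay tumbler, 74 mm across, 84 mm high, on top of the upper board, at least 50 mm back from its front edge; leave alone. Origin: centre of its underside.
- top_tumbler2: The same kind of tumbler, also on the upper board; leave alone.
- top_tumbler3: The same kind of tumbler, also on the upper board; leave alone.
- banding_wheel: Heavy banding wheel (turntable): metal disc 170 mm across on a foot, 70 mm high, 2.4 kg, standing on the bench on the other front side from the dish. A bystander. Origin: centre of its underside.
Mind the look-alikes: they are no part of the job. What is meant by the dish is not black, and is the larger of those in its own colour.

How it is judged:
On the way:
1. the dish stands level on the lower board, not yet slid in (its middle more than 30 mm in front of the lower board's middle), and has been let go (z of dish in the frame of stack between 0.044 and 0.056 m and angle between dish's own z axis and vertical below 0.1 rad and x of dish in the frame of stack below -0.03 m and contact force between dish and the fingers below 0.1 N and linear speed of dish below 0.02 m/s), for 0.2 s.
At the end, for the whole second after the job is handed in: The dish stands level on the lower board between the bowl and the tumbler, touching neither, its body wholly under the upper board (it may show by up to 8 mm at the front or the back), within 0.2 rad of straight in, at rest and let go (z of dish in the frame of stack between 0.044 and 0.056 m and angle between dish's own z axis and vertical below 0.1 rad and x of dish in the frame of stack between -0.008 and 0.048 m and angle between the x axis of dish and the x axis of stack, either way round below 0.2 rad and horizontal distance between dish and bowl below 0.19 m and horizontal distance between dish and tumbler below 0.19 m and contact force between dish and bowl below 0.1 N and contact force between dish and tumbler below 0.1 N and contact force between dish and the fingers below 0.1 N and linear speed of dish below 0.02 m/s).
It fails at once if ware standing on the boards was disturbed (moved more than 12 mm) (distance of any of bowl, tumbler, top_tumbler1, top_tumbler2, top_tumbler3 from where it was at the start of the episode above 0.012 m).
It fails at once if the banding wheel was shoved more than 30 mm (distance of banding_wheel from where it was at the start of the episode above 0.03 m).
It fails at once if the dish was tipped by more than 0.6 rad (angle between dish's own z axis and vertical above 0.6 rad).
It fails at once if the dish was dropped on, banged or jammed against the boards (over 80 N) (contact force between dish and stack above 80 N).
It also fails if it takes over 54 s, if anything falls off the work surface, if the arm or the gripper's body presses on something with over 40 N, if the wrist force passes 120 N, or if a joint passes its speed limit or range.

ROBOT

A 7-joint arm with a two-finger parallel gripper is mounted at the origin on the work surface. World frame = base frame: x ahead of the robot, y to its left, z up, the work surface at z = 0. Lengths are in m, angles in rad, forces in N, time in s.
With the tool pointing down it reaches from about 0.35 to 0.9 m from the base axis. Payload 8.1 kg.
Tool frame: the origin (TCP) lies on the centre line of the jaws, within the pads' length; the fingertips stand 19 mm ahead of it and the grasp point (between the pads) is the TCP (arm.tip_reach is the distance from the TCP to the fingertips, in m); z points along the fingers, y is the line along which they close (so a half turn about z gives the same grasp; the last joint's range is limited). The gripper opens to 92 mm and grips with 3 to 60 N. Pads are 19 mm wide; open, the fingers measure 130 mm over their backs; the gripper's body (75 mm by 190 mm) begins 47 mm behind the grasp point.
Start: joints at [-1.334, 0.434, 0.025, 1.573, -0.012, 1.134, -0.075], TCP at [0.208, 0.589, 0.246] pointing down, gripper open.
Joint ranges: [-2.62, 2.62], [-0.44, 2.09], [-1.27, 1.32], [0.08, 2.57], [-1.32, 4.46], [0.12, 2], [-2.74, 2.74]. Speed limits (rad/s): [2.22, 2.22, 3.01, 3.01, 3.14, 3.14, 3.14].

INTERFACE

Orientations are given as a rotation vector (axis times angle).
In Python, from cell import arm gives the robot as it stands.
- The arm moves only by the tool arm_command, never from a script. Its argument "targets" is a list that holds one entry, the list of rows, each a list of 6 numbers: the shift along the tool's x, y, z in m, then the turn, a rotation vector about the tool's x, y, z in rad. A call has 1 to 10 rows; each row shifts and turns the commanded pose from where the row before left it, along the tool's axes as they then stand; what a row does not reach is not made up. A row lasts 1/8 s, in which the tool goes at most 62.5 mm and 10.7 degrees, less where a joint would pass 70% of its speed; a pose out of reach is approached as far as the arm can. A call with a gripper value outside its range is refused whole. "jaw" is the finger opening in m, from 0 to 0.0918, set as the call begins (left out, the last holds). The fingers move at their own pace and stop on an object; "newtons" is the grip in N (left out, the last holds). Time passes only in rows, so rows that do not move let the fingers close. It gives the time, the measured TCP pose, the force, the opening and the grip force at its end, in the units of the state.
- arm.observe(): the state, without advancing time (a new reading comes with each control period).
- arm.get_image(name): name is "scene" or "top"; returns a dict with "pixels" (384x512x3 uint8, red, green, blue), "z_map" (384x512 float32, m along the optical axis (not along the pixel's ray), 0 where there is no reading), "fx", "fy", "cx", "cy" (pixels), "xyz" and "rotation" of the camera in the world. Camera axes: x right, y down, z forward; pixel columns grow to the right and rows downward; lengths in m; the calibration is good to about 2 mm. A picture is of the moment at which its call begins.
- arm.sign_off(): hands the job in; it is judged then, once.
The state is a dict: "clock": time; "joints": joint angles; "dq": joint speeds; "joint_efforts": joint torques, N m; "position": TCP position; "ee_rot": TCP orientation; "force": force on the tool from outside, world axes, zero at the start; "ft_torque": the same for the moment, N m; "width": opening from 0.0 (shut) to 1.0 (fully open); "gripper_force": force on a finger pad.
Only numpy, scipy, OpenCV 4.12 (cv2) and the standard library are available. Lean on these libraries where they do the work, as an engineer would, in place of code of your own. Each camera call takes 0.05 s, during which the arm holds its last target. There are 200 camera calls.

## Working session

There is one attempt and no reset: what is moved stays moved. The work goes in short steps, Python scripts to look and compute and a tool call to move; the robot and the scene stay as the last step left them, time stands still between calls to the robot, and variables do not carry over. Pictures are saved under pics/ and viewed, at most 10 in all, crops included, and the job is handed in when it is done.

Besides the shell and the picture viewer there is one more tool, called after "Emit:" as a command line: name --argument value ..., lists and objects as JSON in quotes. arm_command: Moves the arm, as the interface text tells. Its arguments: {"type":"object","properties":{"targets":{"type":"array","items":{"type":"array","items":{"type":"array","items":{"type":"number"}}}},"jaw":{"type":"number"},"newtons":{"type":"number"}},"required":["targets"]}

```bash
mkdir -p pics
cat > h.py <<'E'
from cell import arm
import numpy as np, cv2
from scipy.spatial.transform import Rotation as R
def shot(n,f):
    im=arm.get_image(n); cv2.imwrite(f,im["pixels"][:,:,::-1]); 
    np.savez('/tmp/'+n+'.npz',**{k:np.array(v) for k,v in im.items()}); return im
def cloud(im):
    z=im["z_map"]; v,u=np.mgrid[:z.shape[0],:z.shape[1]]
    p=np.stack([(u-im["cx"])/im["fx"]*z,(v-im["cy"])/im["fy"]*z,z],-1)
    r=np.array(im["rotation"]); r=r if r.shape==(3,3) else R.from_rotvec(r).as_matrix()
    return p@r.T+np.array(im["xyz"])
E
python3 - <<'E'
from h import *
a=shot("scene","pics/s.png");b=shot("top","pics/t.png")
print(a["xyz"],a["rotation"],b["xyz"],b["rotation"]); print(arm.observe())
E
```

```text
[1.41831029 0.18729256 0.93993114] [-1.58690059 -1.89386539  0.82127323] [0.45632569 0.05536637 1.27531563] [-2.16753013  2.17722544 -0.09069121]
{'clock': 0.1, 'joints': array([-1.33361696,  0.43515956,  0.02497675,  1.57397398, -0.01161682,
        1.13401317, -0.0750921 ]), 'dq': array([ 0.00037482, -0.00062046,  0.00092187, -0.00247421, -0.00086427,
        0.00012349,  0.00048703]), 'joint_efforts': array([ 2.85862232e-03, -6.69126391e+01,  9.87810753e-01, -3.15145969e+01,
       -6.06113579e-02,  3.74983402e-02,  1.36977951e-04]), 'position': array([0.20820243, 0.5888549 , 0.24503201]), 'ee_rot': array([-5.31249435e-01, -3.09622212e+00,  2.20431573e-03]), 'force': array([1.41811023, 0.24772222, 0.68354524]), 'ft_torque': array([0.01367141, 0.02718498, 0.0033088 ]), 'gripper_force': 0.0, 'width': 0.9999193811268625}
```

View pics/s.png

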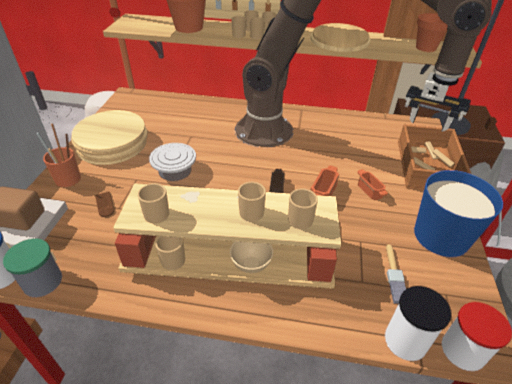

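View pics/t.png

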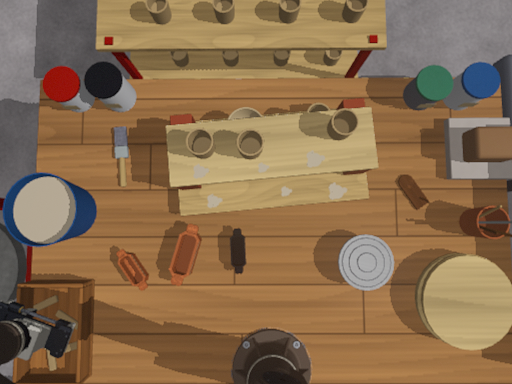

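The top view shows the dish at about (185,254), with a smaller red look-alike at (132,267) and a black one at (238,250). The stack runs from (167,125) to (377,212), slightly turned. The bowl sits behind at (245,115) and the tumbler at (318,108). Next I measure these.

Run:
```python
from h import *
L=lambda n:{k:v for k,v in np.load('/tmp/'+n+'.npz').items()}
b=L('top');P=cloud(b);a=L('scene');S=cloud(a)
def rect(m,name):
    q=P[m][:,:2].astype(np.float32); print(name,len(q),cv2.minAreaRect(q),np.median(P[m][:,2]))
v,u=np.mgrid[:384,:512]
box=lambda u0,u1,v0,v1:(u>u0)&(u<u1)&(v>v0)&(v<v1)
z=P[...,2]
m=box(160,212,215,290)&(z>.03); rect(m,'dish')
rect(box(160,212,215,290)&(z>.057),'dish rim')
rect(box(160,385,100,195)&(z>.16)&(z<.18),'upper')
rect(box(170,385,160,220)&(z>.04)&(z<.06),'ledge')
rect(box(110,160,240,295)&(z>.02),'small');rect(box(225,250,225,280)&(z>.02),'black')
print('black z',np.percentile(z[box(225,250,225,280)],98))
# table bias
print('bench z',np.median(z[box(260,330,220,260)]))
# ware from both clouds between boards
Q=np.concatenate([S.reshape(-1,3),P.reshape(-1,3)])
rim=Q[(Q[:,0]>.5)&(Q[:,0]<.95)]
np.save('/tmp/Q.npy',rim)
for n,pc,bx in(('bowlS',S,box(225,277,235,275)),('tumS',S,box(153,190,233,275)),('bowlT',P,box(222,266,105,120)),('tumT',P,box(305,332,98,112))):
    w=pc[bx]; w=w[(w[:,2]>.055)&(w[:,2]<.145)]; print(n,len(w),w.min(0),w.max(0),np.median(w,0))
```

```text
dish 642 ((0.4078724980354309, 0.21513617038726807), (0.12731511890888214, 0.3086863160133362), 39.28419494628906) 0.05771009101598357
dish rim 362 ((0.40865358710289, 0.21462278068065643), (0.12491857260465622, 0.3081173896789551), 38.7335205078125) 0.060065851089439515
upper 11270 ((0.6812112331390381, 0.0007022321224212646), (0.18163420259952545, 0.600773811340332), 5.0392985343933105) 0.17229302534986757
ledge 5320 ((0.5577009320259094, -0.010527431964874268), (0.09252483397722244, 0.6010361313819885), 4.992669582366943) 0.0502843121267601
small 450 ((0.3498334586620331, 0.25900548696517944), (0.13576938211917877, 0.43909522891044617), 10.42538070678711) 0.042085097822304296
black 306 ((0.38354432582855225, 0.10049586743116379), (0.06273123621940613, 0.15937373042106628), 79.683349609375) 0.04256259356894443
black z 0.046829761927503516
bench z 0.00039706781699488936
bowlS 1071 [0.70646635 0.01974834 0.05510682] [0.81595849 0.1380523  0.11283062] [0.74318967 0.07658212 0.07902032]
tumS 823 [ 0.71307685 -0.21959297  0.05508153] [ 0.82742144 -0.10404335  0.13817816] [ 0.79926002 -0.13925563  0.10184627]
bowlT 281 [0.77815817 0.02824546 0.06637733] [0.81623825 0.12990666 0.11302715] [0.80060532 0.08070224 0.09489032]
tumT 158 [ 0.79406641 -0.17575527  0.05818634] [ 0.82149209 -0.10933802  0.1387329 ] [ 0.81357254 -0.14690029  0.11811484]
```

Run:
```python
import cv2,numpy as np
a=cv2.imread('pics/s.png')[180:300,100:360];b=cv2.imread('pics/t.png')[90:290,110:390]
cv2.imwrite('pics/s1.png',cv2.resize(a,None,fx=3,fy=3,interpolation=2));cv2.imwrite('pics/t1.png',cv2.resize(b,None,fx=2.8,fy=2.8,interpolation=2))
```

```text
(no output)
```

View pics/s1.png

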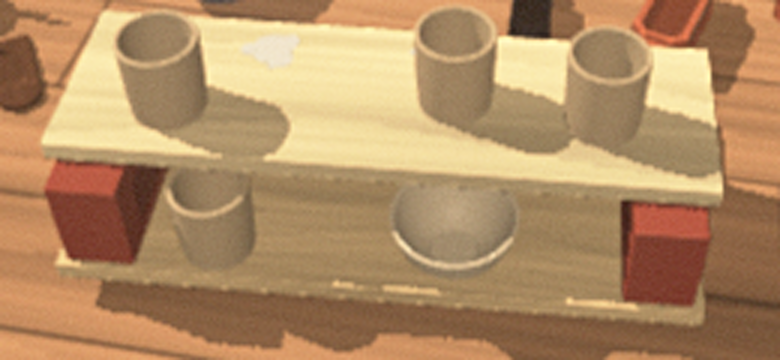

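Run:
```python
from h import *
from scipy.optimize import least_squares as ls
L=lambda n:{k:v for k,v in np.load('/tmp/'+n+'.npz').items()}
b=L('top');P=cloud(b);a=L('scene');S=cloud(a)
z=P[...,2]
n,l,st,c=cv2.connectedComponentsWithStats((z>.02).astype(np.uint8)[200:300,:],connectivity=4)
for i in range(1,n):
    m=np.zeros(z.shape,bool); m[200:300]=l==i
    if 100<m.sum()<3000 : print(c[i]+[0,200],cv2.minAreaRect(P[m][:,:2].astype(np.float32)),P[m][:,2].max())
    if m[247,170:180].any() and m.sum()<3000:
        q=P[m];q=q[q[:,2]>.04][:,:2].astype(np.float32);r=cv2.minAreaRect(q);print('DISH',r,cv2.boxPoints(r).tolist())
def circ(Q,zr,x,y,rad):
    w=Q[(abs(Q[...,2]-zr)<.003)&(np.hypot(Q[...,0]-x,Q[...,1]-y)<.08)]
    f=ls(lambda p:np.hypot(w[:,0]-p[0],w[:,1]-p[1])-rad,[x,y],loss='soft_l1',f_scale=.002);print(len(w),f.x,np.sqrt(np.mean(f.fun**2)))
    return f.x
for Q,nm in((S,'S'),(P,'T')):
    B=circ(Q,.106,.756,.079,.059);T=circ(Q,.132,.787,-.145,.0365);print(nm,np.hypot(*(B-T)))
up=P[110:195,160:385].reshape(-1,3);up=up[(up[:,2]>.165)&(up[:,2]<.178)];print(cv2.boxPoints(cv2.minAreaRect(up[:,:2].astype(np.float32))))
```

```text
[236.22955739 204.71717929] ((0.4941657781600952, 0.025998219847679138), (0.5261572599411011, 0.07585116475820541), 89.83265686035156) 1.275315625255793
[487.02184466 221.61245955] ((0.4636610448360443, -0.3270154893398285), (0.7646020650863647, 0.09823567420244217), 89.488037109375) 1.275315625255793
[184.08727811 254.29585799] ((0.4078724980354309, 0.21513617038726807), (0.12731511890888214, 0.3086863160133362), 39.28419494628906) 1.275315625255793
DISH ((0.4078724980354309, 0.21513617038726807), (0.12731511890888214, 0.3086863160133362), 39.28419494628906) [[0.26087552309036255, 0.29429420828819275], [0.45632562041282654, 0.05536637455224991], [0.5548694729804993, 0.13597813248634338], [0.3594193756580353, 0.3749059736728668]]
[237.83056478 250.22591362] ((0.38354432582855225, 0.10049586743116379), (0.06273123621940613, 0.15937373042106628), 79.683349609375) 1.275315625255793
[365.9001218  261.49817296] ((0.3529666066169739, -0.15538951754570007), (0.4384568929672241, 0.16780926287174225), 84.81887817382812) 1.275315625255793
[132.239819   268.83936652] ((0.3498334586620331, 0.25900548696517944), (0.13576938211917877, 0.43909522891044617), 10.42538070678711) 1.275315625255793
[ 54.23977273 287.41818182] ((0.3164217174053192, 0.40379685163497925), (0.10503418743610382, 0.7435559630393982), 13.83638858795166) 1.275315625255793
127 [0.75524897 0.07923503] 0.003194656744032772
115 [ 0.78376963 -0.14270136] 0.01497195150427359
S 0.22376146421482593
73 [0.75391527 0.07513807] 0.0021249386266018458
34 [ 0.7825686  -0.14444685] 0.007470456898525635
T 0.2214464975591076
[[ 0.56413734  0.2919274 ]
 [ 0.6174284  -0.30658555]
 [ 0.7983047  -0.2904805 ]
 [ 0.7450136   0.30803245]]
```

```bash
cat >> h.py <<'E'
YAW=np.radians(5.06); O=np.array([.6613,-.001])
def w2s(p): c,s=np.cos(YAW),np.sin(YAW); d=np.array(p)[...,:2]-O; return d@np.array([[c,-s],[s,c]])
def s2w(p): c,s=np.cos(YAW),np.sin(YAW); return np.array(p)@np.array([[c,s],[-s,c]])+O
def blob(im,uv,zmin,zmax=.3,rows=(0,384)):
    P=cloud(im); m=((P[...,2]>zmin)&(P[...,2]<zmax)&(im["z_map"]>0)).astype(np.uint8); m[:rows[0]]=0;m[rows[1]:]=0
    _,l=cv2.connectedComponents(m,connectivity=4); q=P[l==l[uv[1],uv[0]]]
    r=cv2.minAreaRect(q[:,:2].astype(np.float32)); bp=cv2.boxPoints(r); e=[bp[1]-bp[0],bp[2]-bp[1]]; e=max(e,key=np.linalg.norm)
    return r,np.arctan2(e[1],e[0])%np.pi,len(q)
def move(xyz,Rt):
    s=arm.observe(); R0=R.from_rotvec(s["ee_rot"]); d=R0.inv().apply(np.array(xyz)-s["position"]); t=(R0.inv()*Rt).as_rotvec()
    print("tool shift mm",(d*1000).round(1),"turn",t.round(4))
def ori(yaw,tilt=0,flip=0):
    # tool y along +-(left at yaw); z down tilted forward
    h=np.array([np.cos(yaw),np.sin(yaw),0]); zt=np.sin(tilt)*h-np.cos(tilt)*np.array([0,0,1]); y=np.array([-h[1],h[0],0])*(-1 if flip else 1)
    return R.from_matrix(np.stack([np.cross(y,zt),y,zt],1))
E
python3 - <<'E'
from h import *
im={k:v for k,v in np.load('/tmp/top.npz').items()}
im["fx"],im["fy"],im["cx"],im["cy"]=[float(im[k]) for k in("fx","fy","cx","cy")]
for uv,zz in(((170,247),.03),):
  for u in range(166,205):
    pass
P=cloud(im);z=P[...,2]
for zm in(.02,.04,.057):
    ok=[(u,v) for v in range(228,285) for u in range(165,205) if z[v,u]>zm and im["z_map"][v,u]>0]
    best=max((blob(im,p,zm) for p in ok[::40]),key=lambda t:t[2]); print(zm,best,np.degrees(best[1]))
print(w2s([[.7545,.077],[.783,-.144]]))
s=arm.observe();print(R.from_rotvec(s["ee_rot"]).as_matrix().round(3))
E
```

```text
0.02 (((0.3645035922527313, 0.2686578631401062), (0.06757692247629166, 0.19542424380779266), 73.37666320800781), np.float32(2.8514607), 673) 163.37665
0.04 (((0.3645035922527313, 0.2686578631401062), (0.06757692247629166, 0.19542424380779266), 73.37666320800781), np.float32(2.8514607), 598) 163.37665
0.057 (((0.36329007148742676, 0.269208163022995), (0.06653916090726852, 0.14294934272766113), 73.2331771850586), np.float32(2.8489566), 296) 163.23318
[[ 0.0997163   0.06947589]
 [ 0.10861328 -0.15317652]]
[[-0.943  0.333 -0.   ]
 [ 0.333  0.943 -0.001]
 [-0.    -0.001 -1.   ]]
```

Run:
```python
from h import *
move([.364,.2688,.16],ori(np.radians(-16.7),0))
```

```text
tool shift mm [-253.6 -249.7   85.4] turn [-0.0014  0.0001 -0.0484]
```

Emit:
arm_command --targets '[[[-0.032,-0.031,0.0,0,0,-0.006],[-0.032,-0.031,0.0,0,0,-0.006],[-0.032,-0.031,0.0,0,0,-0.006],[-0.032,-0.031,0.012,0,0,-0.006],[-0.032,-0.031,0.018,0,0,-0.006],[-0.032,-0.031,0.018,0,0,-0.006],[-0.032,-0.031,0.018,0,0,-0.006],[-0.03,-0.033,0.019,0,0,-0.006],[0,0,0,0,0,0],[0,0,0,0,0,0]]]' --jaw 0.0918

```text
clock: 1.35
position: [0.371, 0.2726, 0.1608]
ee_rot: [-0.457, -3.108, -0.0]
force: [0.0, -0.1, 0.4]
width: 1.001
gripper_force: 0.0
```

Run:
```python
from h import *
move([.364,.2688,.042],ori(np.radians(-16.7),0)); print(arm.observe()["position"],arm.observe()["joints"])
a=shot("top","pics/t2.png");s=shot("scene","pics/s2.png")
A=cv2.resize(a["pixels"][200:330,110:260,::-1],None,fx=2.6,fy=2.6,interpolation=2);B=cv2.resize(s["pixels"][80:230,260:410,::-1],None,fx=2.6,fy=2.6,interpolation=2)
h=min(len(A),len(B));cv2.imwrite("pics/c2.png",np.hstack([A[:h],B[:h]]))
```

```text
tool shift mm [  5.6  -5.7 118.8] turn [ 0.0002 -0.0003 -0.0006]
[0.37101959 0.27263724 0.16077124] [-0.84523584  0.26927531  0.11651365  2.07441471 -0.04359554  0.80011775
  0.57622924]
```

View pics/c2.png

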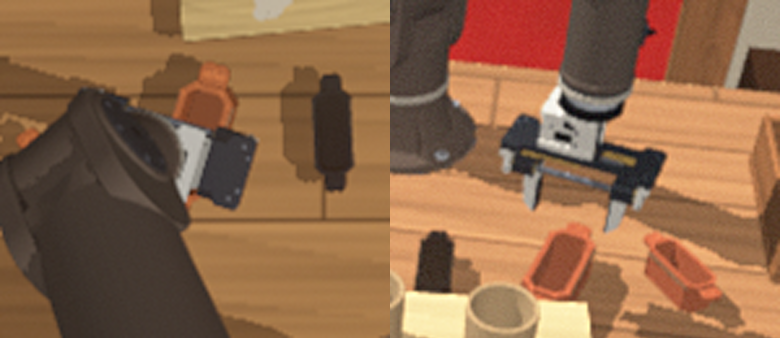

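The gripper stands over the dish with its jaws across it (right half, fingers at about (530,190) and (612,215), dish at (560,258)). Going down.

Emit:
arm_command --targets '[[[0.003,-0.003,0.03,0,0,0],[0.003,-0.003,0.03,0,0,0],[0,0,0.03,0,0,0],[0,0,0.029,0,0,0],[0,0,0,0,0,0]]]'

```text
clock: 2.08
position: [0.3624, 0.2685, 0.0406]
ee_rot: [-0.454, -3.106, 0.003]
force: [0.5, 0.1, -0.9]
width: 1.003
gripper_force: 0.0
```

Emit:
arm_command --targets '[[[0,0,0,0,0,0],[0,0,0,0,0,0],[0,0,0,0,0,0],[0,0,0,0,0,0],[0,0,0,0,0,0],[0,0,0,0,0,0]]]' --jaw 0.03 --newtons 30

```text
clock: 2.82
position: [0.3644, 0.2691, 0.0426]
ee_rot: [0.456, 3.107, 0.003]
force: [-0.1, 2.1, 8.5]
width: 0.695
gripper_force: 30.0
```

Emit:
arm_command --targets '[[[0,0,-0.02,0,0,0],[0,0,-0.03,0,0,0],[0,0,-0.03,0,0,0],[0,0,-0.03,0,0,0],[0,0,0,0,0,0]]]'

```text
clock: 3.45
position: [0.3643, 0.2686, 0.153]
ee_rot: [0.457, 3.106, 0.004]
force: [0.3, 0.6, -4.6]
width: 0.694
gripper_force: 30.0
```

Run:
```python
from h import *
p=s2w([-.2,-.053]);print(p, s2w([-.125,-.053]));move([*p,.15],ori(YAW)); print(arm.observe()["joints"])
```

```text
[ 0.46675397 -0.07143323] [ 0.54146168 -0.06481832]
tool shift mm [-196.  -296.2    2.5] turn [ 0.0024  0.002  -0.3804]
[-0.85224703  0.26743083  0.1199706   2.10289116 -0.04562357  0.77048829
  0.57487526]
```

Emit:
arm_command --targets '[[[-0.012,-0.018,0,0,0,0],[-0.023,-0.035,0,0,0,0],[-0.023,-0.035,0,0,0,0],[-0.023,-0.035,0,0,0,0],[-0.023,-0.035,0,0,0,0],[-0.023,-0.035,0,0,0,0],[-0.023,-0.035,0,0,0,0],[-0.023,-0.035,0,0,0,0],[-0.023,-0.033,0,0,0,0],[0,0,0,0,0,0]]]'

```text
clock: 4.7
position: [0.4658, -0.0752, 0.1503]
ee_rot: [-0.465, -3.106, 0.003]
force: [-0.6, -0.5, -5.3]
width: 0.698
gripper_force: 30.0
```

Emit:
arm_command --targets '[[[0,0,0,0,0,-0.09],[0,0,0,0,0,-0.1],[0,0,0,0,0,-0.1],[0,0,0,0,0,-0.09],[0,0,0,0,0,0],[0,0,0,0,0,0]]]'

```text
clock: 5.45
position: [0.4656, -0.0713, 0.151]
ee_rot: [0.136, -3.137, -0.0]
force: [-0.6, -0.4, -5.8]
width: 0.693
gripper_force: 30.0
```

Run:
```python
from h import *
p=s2w([-.2,-.053]);move([*p,.105],ori(YAW)); o=arm.observe();print(o["position"],o["clock"],w2s(o["position"]),o["joints"])
a=shot("top","pics/t3.png");s=shot("scene","pics/s3.png")
A=cv2.resize(a["pixels"][90:290,150:390,::-1],(480,400),interpolation=2);B=cv2.resize(s["pixels"][100:300,110:360,::-1],(500,400),interpolation=2)
cv2.imwrite("pics/c3.png",cv2.resize(np.hstack([A,B]),(780,318)))
```

```text
tool shift mm [-1.2 -0.2 46. ] turn [ 0.0003 -0.0013 -0.0019]
[ 0.46564103 -0.07131967  0.1510197 ] 5.45 [-0.20109859 -0.05278872] [-0.12429271  0.30046911  0.20231858  2.06612606 -0.08442402  0.7839169
  1.78637262]
```

View pics/c3.png

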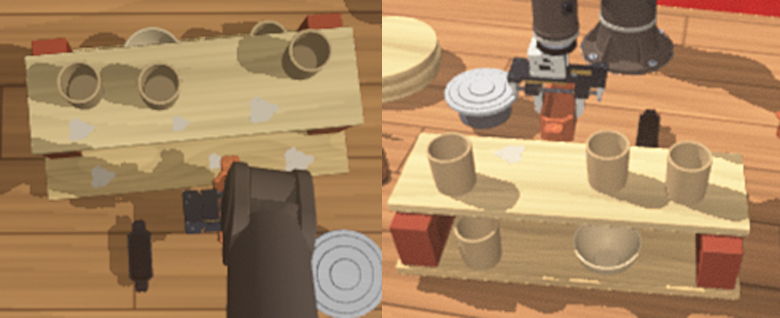

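The dish hangs in front of the lane: its handle is at (228,165) in the left picture, with the bowl at about (150,38) and the tumbler at about (268,30). It is aligned, so I lower it, move it in over the ledge and set it down.

Emit:
arm_command --targets '[[[0,0,0.02,0,0,0],[0,0,0.02,0,0,0],[0,0,0.01,0,0,0],[0,0,0,0,0,0],[0,0,0,0,0,0]]]'

```text
clock: 6.18
position: [0.4667, -0.0717, 0.1023]
ee_rot: [-0.138, 3.138, -0.0]
force: [-0.0, -0.4, -5.1]
width: 0.696
gripper_force: 30.0
```

Run:
```python
from h import *
move([*s2w([-.125,-.053]),.1005],ori(YAW)); move([*s2w([-.125,-.053]),.0925],ori(YAW))
```

```text
tool shift mm [-75.1   0.3   1.8] turn [-0.0001  0.0009 -0.0004]
tool shift mm [-75.1   0.3   9.8] turn [-0.0001  0.0009 -0.0004]
```

Emit:
arm_command --targets '[[[-0.01,0,0,0,0,0],[-0.015,0,0,0,0,0],[-0.02,0,0,0,0,0],[-0.02,0,0,0,0,0],[-0.01,0,0,0,0,0],[0,0,0,0,0,0],[0,0,0,0,0,0]]]'

```text
clock: 7.05
position: [0.5401, -0.0652, 0.1015]
ee_rot: [0.138, -3.137, -0.0]
force: [-0.6, 0.7, -6.2]
width: 0.691
gripper_force: 30.0
```

Emit:
arm_command --targets '[[[0,0,0.003,0,0,0],[0,0,0.002,0,0,0],[0,0,0.002,0,0,0],[0,0,0.001,0,0,0],[0,0,0,0,0,0],[0,0,0,0,0,0]]]'

```text
clock: 7.8
position: [0.541, -0.0651, 0.0938]
ee_rot: [-0.138, 3.138, 0.0]
force: [0.7, 0.2, -5.2]
width: 0.695
gripper_force: 30.0
```

Still bearing the full weight, so I lower in 1 mm steps.

Emit:
arm_command --targets '[[[0,0,0.001,0,0,0],[0,0,0.001,0,0,0],[0,0,0,0,0,0],[0,0,0,0,0,0]]]'

```text
clock: 8.3
position: [0.541, -0.0651, 0.0926]
ee_rot: [-0.138, 3.138, 0.0]
force: [-4.2, -0.2, 7.4]
width: 0.697
gripper_force: 30.0
```

Emit:
arm_command --targets '[[[0,0,0,0,0,0],[0,0,0,0,0,0],[0,0,0,0,0,0],[0,0,0,0,0,0],[0,0,0,0,0,0],[0,0,0,0,0,0]]]' --jaw 0.0918

```text
clock: 9.05
position: [0.5409, -0.0651, 0.0917]
ee_rot: [0.138, -3.139, -0.0]
force: [0.2, -0.1, -0.7]
width: 0.999
gripper_force: 0.0
```

Emit:
arm_command --targets '[[[0,0,-0.015,0,0,0],[0,0,-0.025,0,0,0],[0,0,-0.03,0,0,0],[0.01,0,-0.03,0,0,0],[0.03,0,-0.03,0,0,0],[0.05,0,-0.01,0,0,0],[0.05,0,0,0,0,0],[0.02,0,0,0,0,0],[0,0,0,0,0,0]]]' --jaw 0.06

```text
clock: 10.18
position: [0.3811, -0.0793, 0.2326]
ee_rot: [-0.137, 3.137, 0.001]
force: [0.1, 0.5, 0.9]
width: 0.655
gripper_force: 0.0
```

Run:
```python
from h import *
a=shot("top","pics/t4.png");P=cloud(a)
A=cv2.resize(a["pixels"][90:290,150:390,::-1],(720,600),interpolation=2)
cv2.imwrite("pics/c4.png",A)
o=arm.observe();print(o["clock"],o["position"],o["joints"].round(3))
c=a["pixels"].astype(int);m=(c[...,0]>c[...,2]*2)&(P[...,2]>.088)&(P[...,2]<.115)&(a["z_map"]>0)
q=w2s(P[m]);k=(abs(q[:,1]+.053)<.06)&(q[:,0]<-.05)&(q[:,0]>-.25);print(k.sum(),q[k].min(0),q[k].max(0))
```

```text
10.225 [ 0.38237975 -0.07913121  0.23258565] [-0.144  0.052  0.223  2.131 -0.014  0.958  1.746]
444 [-0.22303329 -0.08883132] [-0.06582152 -0.02099831]
```

View pics/c4.png

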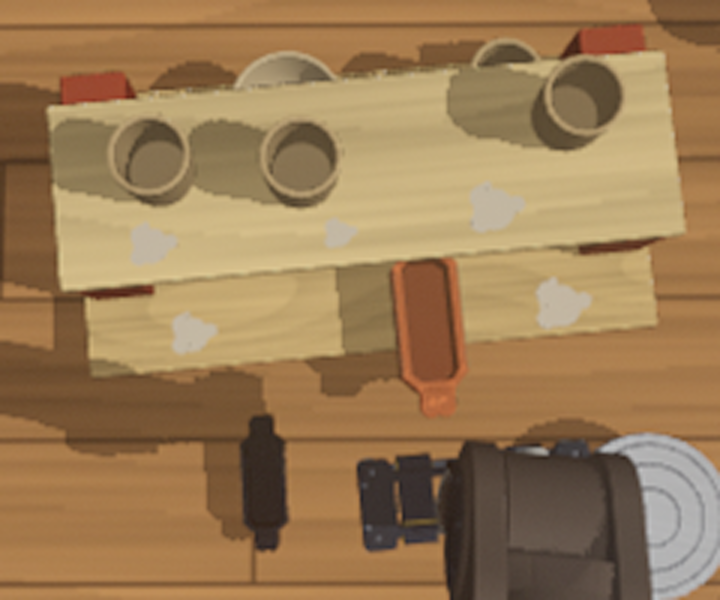

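The dish stands level on the ledge and is released, near handle at about (435,400). The hand is next tilted about 20° so that its body clears the upper board.

Run:
```python
from h import *
T=np.radians(20);f=1
o=arm.observe();R0=R.from_rotvec(o["ee_rot"])
for fl in(0,1):
    print(fl);Rt=ori(YAW,T,fl)
    g=np.array([*s2w([-.217,-.0545]),.1]);pre=g-.07*Rt.as_matrix()[:,2]
    print(g,pre);move(pre,Rt)
```

```text
0
[ 0.44995251 -0.07442677  0.1       ] [ 0.42610441 -0.07653838  0.16577848]
tool shift mm [-43.6  -1.3  66.9] turn [-0.000e+00 -3.468e-01 -2.000e-04]
1
[ 0.44995251 -0.07442677  0.1       ] [ 0.42610441 -0.07653838  0.16577848]
tool shift mm [-43.6  -1.3  66.9] turn [-0.542   0.      3.0943]
```

Emit:
arm_command --targets '[[[-0.022,-0.001,0.015,0,0,0],[-0.022,0,0.015,0,0,0],[0,0,0,0,-0.09,0],[0,0,0,0,-0.13,0],[0,0,0,0,-0.13,0],[0,0,0,0,0,0],[0,0,0,0,0,0]]]'

```text
clock: 11.1
position: [0.4271, -0.0762, 0.2024]
ee_rot: [-0.124, 2.79, 0.022]
force: [1.5, -0.5, 0.8]
width: 0.653
gripper_force: 0.0
```

Run:
```python
from h import *
o=arm.observe();print(o["joints"].round(3),o["position"],w2s(o["position"]));Rt=ori(YAW,np.radians(20))
g=np.array([*s2w([-.217,-.0545]),.1]);move(g,Rt);print(R.from_rotvec(o["ee_rot"]).as_matrix()[:,2].round(3))
```

```text
[-1.050e-01 -1.000e-03  2.140e-01  2.339e+00 -1.500e-01  4.650e-01
  1.892e+00] [ 0.42712459 -0.07617008  0.20237269] [-0.23989272 -0.05422311]
tool shift mm [ 13.5  -0.3 104. ] turn [-0.0001 -0.0001  0.0004]
[ 0.341  0.03  -0.94 ]
```

Emit:
arm_command --targets '[[[0.007,0,0.02,0,0,0],[0.007,0,0.03,0,0,0],[0,0,0.02,0,0,0],[0,0,0.0,0,0,0],[0,0,0.0,0,0,0]]]'

```text
clock: 11.72
position: [0.4373, -0.0752, 0.1317]
ee_rot: [-0.124, 2.789, 0.022]
force: [0.1, -0.1, 0.2]
width: 0.656
gripper_force: 0.0
```

Run:
```python
from h import *
o=arm.observe();print(o["joints"].round(3),o["position"],w2s(o["position"]));Rt=ori(YAW,np.radians(20))
g=np.array([*s2w([-.217,-.0545]),.1]);move(g,Rt)
```

```text
[-0.037  0.164  0.157  2.413 -0.406  0.242  2.152] [ 0.43730259 -0.07523249  0.1316639 ] [-0.22967169 -0.05418688]
tool shift mm [-1.  -0.3 34.1] turn [0.0003 0.0009 0.0001]
```

Emit:
arm_command --targets '[[[0,0,0.008,0,0.03,0],[0,0,0.01,0,0.04,0],[0,0,0.008,0,0,0],[0,0,0.0,0,0,0],[0,0,0.0,0,0,0]]]'

```text
clock: 12.35
position: [0.4439, -0.0747, 0.1063]
ee_rot: [-0.126, 2.86, 0.018]
force: [0.2, -0.2, -0.2]
width: 0.655
gripper_force: 0.0
```

Run:
```python
from h import *
o=arm.observe();print(o["joints"].round(3),o["position"],w2s(o["position"]));Rt=ori(YAW,np.radians(16))
g=np.array([*s2w([-.217,-.0545]),.105]);move(g,Rt)
s=shot("scene","pics/s5.png");a=shot("top","pics/t5.png")
cv2.imwrite("pics/c5.png",np.hstack([cv2.resize(s["pixels"][80:260,170:320,::-1],(400,480),interpolation=2),cv2.resize(a["pixels"][170:290,240:340,::-1],(400,480),interpolation=2)]))
```

```text
[-0.071  0.246  0.185  2.374 -0.375  0.268  2.111] [ 0.443917   -0.07466356  0.10627278] [-0.22303287 -0.05420354]
tool shift mm [-5.4 -0.3  2.9] turn [ 0.0001  0.0002 -0.0005]
```

View pics/c5.png

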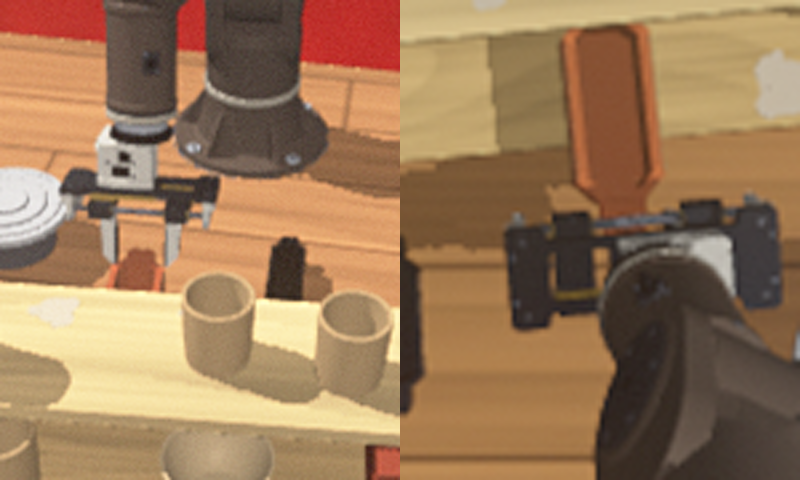

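The fingers straddle the near handle (left picture, fingers at (110,240) and (172,240), handle between them). A small forward shift, then close.

Emit:
arm_command --targets '[[[-0.005,0,0.003,0,0,0],[0,0,0,0,0,0],[0,0,0,0,0,0]]]'

```text
clock: 12.82
position: [0.45, -0.0741, 0.105]
ee_rot: [-0.126, 2.859, 0.018]
force: [0.1, 0.5, -0.7]
width: 0.65
gripper_force: 0.0
```

Emit:
arm_command --targets '[[[0,0,0,0,0,0],[0,0,0,0,0,0],[0,0,0,0,0,0],[0,0,0,0,0,0],[0,0,0,0,0,0]]]' --jaw 0.02 --newtons 15

```text
clock: 13.45
position: [0.4499, -0.0741, 0.105]
ee_rot: [-0.126, 2.859, 0.018]
force: [-0.8, 0.2, 0.8]
width: 0.391
gripper_force: 15.0
```

Run:
```python
from h import *
o=arm.observe();print(o["joints"].round(3),o["position"],w2s(o["position"]),o["force"],o["width"])
Rt=R.from_rotvec(o["ee_rot"])
move([*s2w([-.097,-.0545]),o["position"][2]],ori(YAW,np.radians(16)))
```

```text
[-0.072  0.256  0.183  2.364 -0.378  0.268  2.11 ] [ 0.4498786  -0.07405345  0.10496206] [-0.2170407  -0.05412162] [-0.76046261  0.16236918  0.82408077] 0.39062109747724616
tool shift mm [-115.4   -0.4   33.2] turn [ 0.0001  0.0007 -0.0001]
```

Emit:
arm_command --targets '[[[-0.0036,0,0.00104,0,0,0],[-0.0072,0,0.00207,0,0,0],[-0.0072,0,0.00207,0,0,0],[-0.0072,0,0.00207,0,0,0],[-0.0072,0,0.00207,0,0,0],[-0.0072,0,0.00207,0,0,0],[-0.0072,0,0.00207,0,0,0],[-0.0072,0,0.00207,0,0,0],[-0.0036,0,0.00104,0,0,0],[0,0,0,0,0,0]]]'

```text
clock: 14.7
position: [0.5106, -0.0687, 0.1052]
ee_rot: [-0.126, 2.858, 0.017]
force: [1.3, 0.3, -3.2]
width: 0.389
gripper_force: 15.0
```

Run:
```python
from h import *
o=arm.observe();print(o["joints"].round(3),o["position"],w2s(o["position"]),o["force"],o["width"])
move([*s2w([-.1,-.0545]),.105],ori(YAW,np.radians(16)))
```

```text
[-0.11   0.332  0.208  2.239 -0.367  0.319  2.071] [ 0.51055959 -0.06874912  0.10517761] [-0.15612835 -0.05418995] [ 1.28693642  0.26296151 -3.19454916] 0.38858591628062195
tool shift mm [-53.9  -0.3  15.7] turn [-0.0003  0.002   0.0001]
```

Emit:
arm_command --targets '[[[-0.0036,0,0.00104,0,0,0],[-0.0072,0,0.00207,0,0,0],[-0.0072,0,0.00207,0,0,0],[-0.0072,0,0.00207,0,0,0],[-0.0072,0,0.00207,0,0,0],[-0.0072,0,0.00207,0,0,0],[-0.0072,0,0.00207,0,0,0],[-0.0062,0,0.0018,0,0,0],[-0.0026,0,0.0007,0,0,0],[0,0,0,0,0,0]]]'

```text
clock: 15.95
position: [0.568, -0.0637, 0.1052]
ee_rot: [-0.126, 2.858, 0.018]
force: [0.7, 0.9, -4.3]
width: 0.387
gripper_force: 15.0
```

Run:
```python
from h import *
o=arm.observe();print(o["joints"].round(3),o["position"],w2s(o["position"]),o["force"],o["width"])
s=shot("scene","pics/s6.png");a=shot("top","pics/t6.png")
cv2.imwrite("pics/c6.png",np.hstack([cv2.resize(s["pixels"][130:290,110:350,::-1],(450,300),interpolation=2),cv2.resize(a["pixels"][90:240,200:350,::-1],(300,300),interpolation=2)]))
```

```text
[-0.136  0.404  0.228  2.114 -0.361  0.376  2.04 ] [ 0.56800873 -0.06365433  0.1052102 ] [-0.09845375 -0.05418197] [ 0.72405223  0.89648451 -4.29037488] 0.3867505214499847
```

View pics/c6.png

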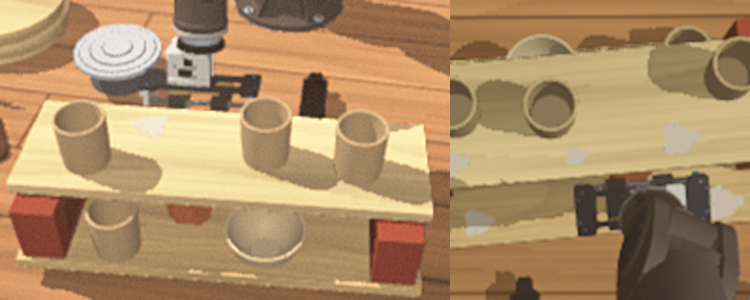

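The red dish shows under the upper board at (188,212), midway between the tumbler and the bowl. I release it, back off, close the fingers and push it in the last bit.

Emit:
arm_command --targets '[[[0,0,0,0,0,0],[0,0,0,0,0,0],[0,0,0,0,0,0],[0.0096,0,-0.0028,0,0,0],[0.0144,0,-0.0042,0,0,0],[0.0096,0,-0.0028,0,0,0],[0,0,0,0,0,0]]]' --jaw 0.055

```text
clock: 16.92
position: [0.5313, -0.067, 0.1052]
ee_rot: [-0.125, 2.86, 0.018]
force: [-0.4, -0.4, 0.2]
width: 0.596
gripper_force: 0.0
```

Emit:
arm_command --targets '[[[0,0,0,0,-0.06,0],[0,0,0,0,-0.06,0],[0,0,0,0,0,0],[0,0,0,0,0,0],[0,0,0,0,0,0],[0,0,0,0,0,0]]]' --jaw 0.0

```text
clock: 17.68
position: [0.5329, -0.0666, 0.1052]
ee_rot: [-0.122, 2.739, 0.024]
force: [-0.4, -0.0, -0.1]
width: 0.018
gripper_force: 0.0
```

Run:
```python
from h import *
o=arm.observe();print(o["joints"].round(3),o["position"],w2s(o["position"]),o["force"],o["width"])
z=R.from_rotvec(o["ee_rot"]).as_matrix()[:,2];t=np.arccos(-z[2]);print(np.degrees(t))
move([*s2w([-.103,-.0545]),.104],ori(YAW,t))
a=shot("top","pics/t7.png");P=cloud(a);c=a["pixels"].astype(int);m=(c[...,0]>c[...,2]*2)&(P[...,2]>.088)&(P[...,2]<.115)&(a["z_map"]>0)
q=w2s(P[m]);k=(abs(q[:,1]+.053)<.03)&(q[:,0]<-.05)&(q[:,0]>-.15);print(k.sum(),q[k].min(0),q[k].max(0))
```

```text
[ 0.04   0.338  0.029  2.276 -0.484  0.149  2.191] [ 0.53291632 -0.06655684  0.10524214] [-0.1336654  -0.05397806] [-0.36997246 -0.03419741 -0.11700253] 0.017879605608511883
22.92385598056982
tool shift mm [-27.8  -0.5  13.1] turn [0.     0.     0.0005]
160 [-0.10638741 -0.08161925] [-0.06607594 -0.0243255 ]
```

Emit:
arm_command --targets '[[[-0.0046,0,0.002,0,0,0],[-0.0037,0,0.0017,0,0,0],[-0.0037,0,0.0017,0,0,0],[-0.0037,0,0.0017,0,0,0],[-0.0037,0,0.0017,0,0,0],[-0.0037,0,0.0017,0,0,0],[-0.0028,0,0.0013,0,0,0],[-0.0019,0,0.0008,0,0,0],[0,0,0,0,0,0],[0,0,0,0,0,0]]]'

```text
clock: 18.98
position: [0.5631, -0.0641, 0.1045]
ee_rot: [-0.121, 2.739, 0.024]
force: [-1.3, -0.1, -1.5]
width: 0.008
gripper_force: 0.9
```

```bash
cat > chk.py <<'E'
from h import *
o=arm.observe();print(o["joints"].round(3),o["position"],w2s(o["position"]),o["force"])
a=shot("top","pics/t8.png");P=cloud(a);c=a["pixels"].astype(int);m=(c[...,0]>c[...,2]*2)&(P[...,2]>.088)&(P[...,2]<.115)&(a["z_map"]>0)
q=w2s(P[m]);k=(abs(q[:,1]+.053)<.03)&(q[:,0]<-.05)&(q[:,0]>-.15);print(k.sum(),q[k].min(0),q[k].max(0))
s=shot("scene","pics/s8.png");S=cloud(s);c=s["pixels"].astype(int);m=(c[...,0]>c[...,2]*1.6)&(S[...,2]>.055)&(S[...,2]<.115)&(s["z_map"]>0)
q=w2s(S[m]);k=(abs(q[:,1]+.053)<.05)&(q[:,0]>.0)&(q[:,0]<.14);q=q[k];print('back',len(q),q.min(0),q.max(0))
E
python3 chk.py
```

```text
[ 1.000e-03  3.740e-01  6.600e-02  2.214e+00 -4.750e-01  1.770e-01
  2.168e+00] [ 0.56308916 -0.06411919  0.10448013] [-0.10339514 -0.05421112] [-1.26661078 -0.13622763 -1.49376783]
69 [-0.08548244 -0.07283091] [-0.06595759 -0.03874263]
back 334 [ 0.0324595  -0.08690066] [ 0.10925552 -0.01875668]
```

Emit:
arm_command --targets '[[[0.0046,0,-0.002,0,0,0],[0.014,0,-0.006,0,0,0],[0.028,0,-0.012,0,0,0],[0.028,0,-0.03,0,0,0],[0.02,0,-0.04,0,0,0],[0,0,-0.04,0,0,0],[0,0,0,0,0,0],[0,0,0,0,0,0]]]'

```text
clock: 20.08
position: [0.4255, -0.0759, 0.1873]
ee_rot: [-0.121, 2.738, 0.025]
force: [1.0, 0.9, -0.6]
width: 0.003
gripper_force: 0.0
```

```bash
python3 chk.py; python3 -c "
import cv2,numpy as np
s=cv2.imread('pics/s8.png');a=cv2.imread('pics/t8.png')
cv2.imwrite('pics/c8.png',np.hstack([cv2.resize(s[170:290,110:350],(480,240),interpolation=2),cv2.resize(a[90:230,170:380],(310,240))]))"
```

```text
[-0.098  0.008  0.221  2.404 -0.25   0.346  2.001] [ 0.42551174 -0.07594658  0.18726806] [-0.24147957 -0.05385823] [ 0.97612982  0.87412474 -0.58599118]
79 [-0.08582992 -0.07335141] [-0.06548826 -0.0384528 ]
back 337 [ 0.03506479 -0.10274142] [ 0.1362702  -0.01820184]
```

View pics/c8.png

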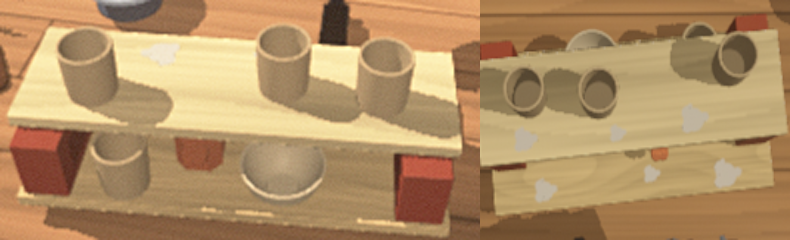

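The dish is under the upper board at (200,150), clear of both the tumbler and the bowl, with only its handle showing at (659,153).

```bash
python3 -c "
from cell import arm
print(arm.sign_off())"
```

```text
the job is handed in; nothing more can be done
None
```

The dish was set down and released on the front ledge, then slid straight in between the bowl and the tumbler with its body wholly under the upper board; the last 18 mm was a push on the near handle with closed fingers, and the job was handed in at about 20 s (sign-off gave no verdict).

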